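# Steady spin of a lens on a hand-cranked photo turntable

## Task

Film the lens and its hood: turn the crank clockwise (seen from above) until the turntable's platter runs at one turn in 8 s, give or take a second, and keep it there without a break for a 6 s clip. Then bring the platter to rest with its orange mark at the white pointer and let go of the crank. Never let the platter turn backwards or faster than one turn in 5 s, touch neither the platter and what stands on it nor the camera, and leave the body cap and the desiccant dispenser where they are.

Things in the scene. Friction and masses are not known exactly. Their poses are not given: they have to be found in the camera images.
- turntable: Hand-cranked photo turntable, fixed to the shelf: grey anodised base with the crank wheel at its right end and the platter at its left end. Origin on the shelf under the crank's axis; z up; the platter's axis stands 240 mm along its +y
- platter (a joint): Platter's angle, rad, growing clockwise from above, no stops; a whole number of turns: mark at the pointer. Disc 240 mm across, white top at z 62 mm; with load 0.028 kg m2. Drag 0.0105 N m plus 0.003 N m per rad/s. Its axis leans 0.025 rad to the turntable's +y, so the off-centre lens pulls it on or back by up to 0.006 N m as it goes round. Nominal values; masses vary by a third
- crank: Crank wheel, 130 mm across, top z 52 mm; origin on its axis at z 42 mm, z up, own +x towards the handle; turns freely. Drives the platter 1:1 through a slipping silicone-fluid cup: about 0.03 N m per rad/s of speed difference (nominal), so the platter lags by most of a second, needs a faster crank (on average about 1.2 rad/s for 0.8) and coasts on when the crank is stopped
- grip (a point): Point on the axis of the upright red crank handle, z 84 mm. Handle 25 mm across, from z 54 to 109 mm, 52 mm from the crank's axis; it spins freely on its pin, so the gripper need not turn while cranking
- mark (a point): Centre of the orange patch on the platter's top (26 mm along the rim, 46 mm inwards), 92 mm from the platter's axis, z 62 mm (2 mm up or down as the leaning platter turns); it turns with the platter
- pointer (a point): Fixed point on the same 92 mm circle where the patch's centre must stop: in line with the tip of the white pointer on a bracket at the platter's rim, on the turntable's +x side
- platter_axis (a point): Fixed point on the platter's axis at its white top, z 62 mm
- camera_rig: Fixed: camera on an aluminium macro rail with a turning knob, 200 by 128 mm, 160 mm tall, looking at the lens along its own -x. Origin under its centre
- body_cap: Loose white plastic body cap lying flat beside the crank, 60 mm across, 14 mm tall. Origin at the centre of its underside
- dispenser: Loose push-top dispenser of desiccant tubs, clear tube with a blue press top, 96 mm across, 151 mm tall. Origin at the centre of its underside
- lens (a point): Black lens, stuck upright on the platter 52 mm off its axis, about opposite the mark, turning with it; 78 mm across, 108 mm tall, 0.55 kg. This point: the centre of its underside. An orange silicone hood, 92 mm across, 42 mm tall, is stuck beside it

How it is judged:
By the outcome, as a careful person would: the job done as asked, in the order asked, and still so for the second after the job is handed in, with the robot touching nothing.
It also fails if it takes over 72 s, if anything falls off the work surface, if the arm or the gripper's body presses on something with over 40 N, if the wrist force passes 120 N, or if a joint passes its speed limit or range.

## Robot

A 7-joint arm with a two-finger parallel gripper is mounted at the origin on the work surface. World frame = base frame: x ahead of the robot, y to its left, z up, the work surface at z = 0. Lengths are in m, angles in rad, forces in N, time in s.
With the tool pointing down it reaches from about 0.425 to 0.825 m from the base axis. Payload 3.6 kg.
Tool frame: the origin (TCP) lies on the front face of the gripper's body, between the roots of the fingers; the fingertips stand 73 mm ahead of it and the grasp point (between the pads) lies 54 mm ahead of it (r.grip_point_offset is the z of the grasp point in the tool frame, in m); z points along the fingers, y is the line along which they close (so a half turn about z gives the same grasp; the last joint's range is limited). The gripper opens to 85 mm and grips with 20 to 120 N. Pads are 22 mm wide; open, the fingers measure 114 mm over their backs; the gripper's body (76 mm by 85 mm) begins 54 mm behind the grasp point. The pads swing forward as they close: fully open they stand 13 mm farther back than shut.
Start: joints at [-1.319, 0.615, -0.013, 1.423, 0.008, 1.103, -0.04], TCP at [0.178, 0.625, 0.304] pointing down, gripper open.
Joint ranges: [-3.12, 3.12], [-0.3, 2.06], [-1.34, 1.32], [0.26, 2.42], [-1.36, 4.5], [0.01, 1.98], [-2.84, 2.84]. Speed limits (rad/s): [2.79, 2.79, 3.14, 3.14, 3.14, 3.14, 3.14].

## Interface

Orientations are given as a unit quaternion [w, x, y, z].
In Python, from workcell import monitor, imaging, r gives the robot as it stands. The module is installed in compiled form; this text tells all that it offers.
- The arm moves only by the shell command python3 -m creep 'ROWS' [FORCE]. ROWS is JSON, a list of rows, each an object with "linear": the shift along the tool's x, y, z normalised to -1 to 1, where 1 is 1 m, a list of three; "turn": the turn about the tool's z normalised to -1 to 1, where 1 is 45 degrees; "claw": the opening, from 0 (shut) to 1 (fully open). A call has 1 to 12 rows; each row shifts and turns the commanded pose from where the row before left it, along the tool's axes as they then stand; what a row does not reach is not made up. A row lasts 1/8 s, in which the tool goes at most 62.5 mm and 10.7 degrees, less where a joint would pass 70% of its speed; a pose out of reach is approached as far as the arm can. A call with a number of a shift or a turn outside -1 to 1 is refused whole. A call with a gripper value outside its range is refused whole. The fingers move at their own pace and stop on an object; FORCE is the grip in N (left out, the last holds). Time passes only in rows, so rows that do not move let the fingers close. It gives the time, the measured TCP pose, the force, the opening and the grip force at its end, in the units of the state.
- monitor.read_state(): the state, without advancing time (a new reading comes with each control period).
- imaging.capture(name): name is "scene" or "top" or "wrist"; returns (picture, depth): 400x640x3 uint8, red, green, blue; 400x640 float32, m along the optical axis (not along the pixel's ray), 0 where there is no reading.
- imaging.camera_info(name): a dict with "fx", "fy", "cx", "cy" (pixels), "dist" ([k1, k2, p1, p2, k3] as OpenCV has them; the pictures are not rectified), "eye" and "orientation" of the camera in the world. Camera axes: x right, y down, z forward; pixel columns grow to the right and rows downward; lengths in m; the calibration is good to about 2 mm. A picture is of the moment at which its call begins: read the wrist's pose just before it. camera_info takes no time and is no camera call; for the wrist camera it gives the pose at the moment of the call.
- r.close_job(): hands the job in; it is judged then, once.
The state is a dict: "time": time; "joints": joint angles; "qvel": joint speeds; "joint_torque": joint torques, N m; "tool_pos": TCP position; "tcp_rot": TCP orientation; "contact_force": force on the tool from outside, world axes, zero at the start; "torque": the same for the moment, N m; "width": finger opening in m; "grasp_force": force on a finger pad.
Only numpy, scipy, OpenCV 4.12 (cv2) and the standard library are available. Lean on these libraries where they do the work, as an engineer would, in place of code of your own. Each camera call takes 0.05 s, during which the arm holds its last target. There are 200 camera calls.

## Working session

There is one attempt and no reset: what is moved stays moved. The work goes in short steps, Python scripts to look and compute and a shell command to move; the robot and the scene stay as the last step left them, time stands still between calls to the robot, and variables do not carry over. Pictures are saved under pics/ and viewed, at most 10 in all, crops included, and the job is handed in when it is done.

```bash
mkdir -p pics
python3 - <<'E'
from workcell import monitor, imaging, r
import cv2
s=monitor.read_state();print(s['time'],s['tool_pos'],s['tcp_rot'],s['width'],s['contact_force'])
a,_=imaging.capture("scene");b,_=imaging.capture("top")
cv2.imwrite("pics/s.png",a[:,:,::-1]);cv2.imwrite("pics/t.png",b[:,:,::-1])
for n in("scene","top","wrist"):print(imaging.camera_info(n))
E
```

```text
0.0 [0.17805549 0.62452203 0.30272377] [-1.74692182e-04  1.38403635e-01  9.90375043e-01 -1.29530439e-03] 0.08552539811393431 [-0.4440339   0.03220627  0.61882126]
{'fx': 365.164411480872, 'fy': 365.164411480872, 'cx': 326.6712345490788, 'cy': 199.72627281089837, 'dist': array([0.01085799, 0.        , 0.        , 0.        , 0.        ]), 'eye': array([ 1.07662762, -0.34898282,  0.84056493]), 'orientation': array([-0.30772189,  0.82045743,  0.45062986, -0.17055664])}
{'fx': 495.72427355717906, 'fy': 495.72427355717906, 'cx': 322.15721743564217, 'cy': 202.18428505313102, 'dist': array([-0.06797312,  0.        ,  0.        ,  0.        ,  0.        ]), 'eye': array([0.37295953, 0.0238584 , 1.2245041 ]), 'orientation': array([-0.0423251 ,  0.70846081, -0.70260192,  0.05140442])}
{'fx': 313.9029330996625, 'fy': 313.9029330996625, 'cx': 322.54362932331577, 'cy': 197.27428689764787, 'dist': array([-0.04488763,  0.        ,  0.        ,  0.        ,  0.        ]), 'eye': array([0.10466717, 0.64536787, 0.37370012]), 'orientation': array([0.11959011, 0.78920093, 0.59572819, 0.08926378])}
```

View pics/t.png

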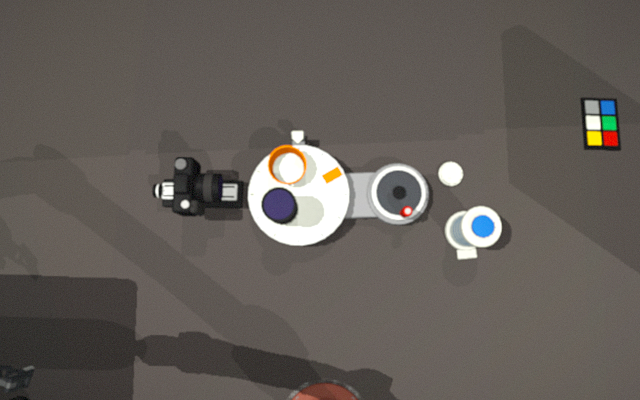

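View pics/s.png

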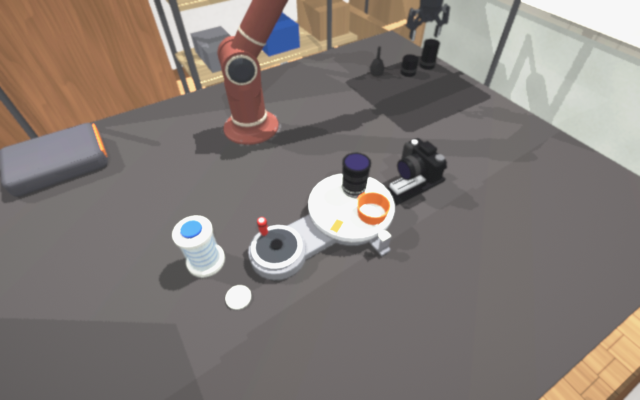

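The top view shows the crank wheel at (400,193), red handle (406,211), platter centre (299,195), orange mark (332,175), pointer (298,137), cap (451,173) and dispenser (480,228). The scene view agrees. The mark sits about 60° clockwise past the pointer.

```bash
cat > h.py <<'E'
import numpy as np, cv2
from scipy.spatial.transform import Rotation as R
from workcell import monitor, imaging, r
def cam(n):
    c=imaging.camera_info(n);q=c['orientation']
    return c,np.array([[c['fx'],0,c['cx']],[0,c['fy'],c['cy']],[0,0,1]]),R.from_quat([q[1],q[2],q[3],q[0]]).as_matrix()
def toworld(n,uv,z):
    c,K,M=cam(n)
    p=cv2.undistortPoints(np.array(uv,float).reshape(-1,1,2),K,c['dist']).reshape(-1,2)
    d=np.c_[p,np.ones(len(p))]@M.T
    return c['eye']+d*((z-c['eye'][2])/d[:,2])[:,None]
def topix(n,P):
    c,K,M=cam(n); Pc=(np.asarray(P,float)-c['eye'])@M
    return cv2.projectPoints(Pc.reshape(-1,1,3),np.zeros(3),np.zeros(3),K,c['dist'])[0].reshape(-1,2)
def blobs(img,lo,hi,amin=15):
    m=cv2.inRange(cv2.cvtColor(img,cv2.COLOR_RGB2HSV),lo,hi)
    n,l,s,c=cv2.connectedComponentsWithStats(m)
    return [(int(s[i,4]),c[i].round(1),s[i,:4]) for i in range(1,n) if s[i,4]>=amin]
E
python3 - <<'E'
from h import *
a=cv2.imread("pics/t.png")[:,:,::-1].copy()
b=cv2.imread("pics/s.png")[:,:,::-1].copy()
print("orange",blobs(a,(5,150,120),(25,255,255)));print("orange s",blobs(b,(5,150,120),(25,255,255)))
print("red",blobs(a,(0,150,80),(4,255,255)),blobs(a,(174,130,80),(180,255,255)));print("red s",blobs(b,(0,150,80),(4,255,255)),blobs(b,(174,130,80),(180,255,255)))
hsv=cv2.cvtColor(a,cv2.COLOR_RGB2HSV)
print("white",blobs(a,(0,0,150),(180,60,255),40))
c=cv2.resize(a[110:270,230:520],None,fx=2.75,fy=2.75,interpolation=cv2.INTER_CUBIC)
cv2.imwrite("pics/tc.png",c[:,:,::-1])
print(toworld("top",[[299,195]],.062),toworld("top",[[400,193],],.052),toworld("top",[[406,211]],.109))
E
```

```text
orange [(380, array([283.8, 156.8]), array([268, 145,  38,  38], dtype=int32)), (144, array([331.7, 174.7]), array([323, 168,  18,  15], dtype=int32))]
orange s [(50, array([100.1, 140.7]), array([ 95, 126,  11,  29], dtype=int32)), (315, array([373.9, 199.9]), array([359, 193,  30,  20], dtype=int32)), (152, array([370.6, 218.5]), array([358, 209,  28,  15], dtype=int32))]
red [(207, array([610.2, 138. ]), array([603, 131,  16,  15], dtype=int32)), (55, array([404.7, 211.3]), array([400, 206,  12,  11], dtype=int32))] []
red s [(85, array([262.7, 227.4]), array([258, 220,   9,  15], dtype=int32))] []
white [(145, array([591.6, 106.6]), array([586, 101,  13,  12], dtype=int32)), (202, array([592.8, 122.4]), array([586, 115,  15,  15], dtype=int32)), (5909, array([302.9, 197.9]), array([248, 130, 102, 116], dtype=int32)), (704, array([288. , 167.5]), array([273, 153,  31,  30], dtype=int32)), (489, array([450.2, 173.3]), array([438, 161,  25,  25], dtype=int32)), (2049, array([382.4, 194.1]), array([349, 164,  79,  60], dtype=int32)), (187, array([167.3, 190.3]), array([161, 182,  13,  18], dtype=int32)), (42, array([156.9, 190.3]), array([155, 184,   4,  14], dtype=int32)), (185, array([229.7, 191.7]), array([222, 184,  15,  16], dtype=int32)), (57, array([184.5, 203.9]), array([181, 200,   8,   9], dtype=int32)), (1759, array([470.4, 231.3]), array([445, 206,  57,  54], dtype=int32))]
[[0.54481704 0.06447731 0.062     ]] [[ 0.55345392 -0.17743209  0.052     ]] [[ 0.50339869 -0.18081613  0.109     ]]
```

View pics/tc.png

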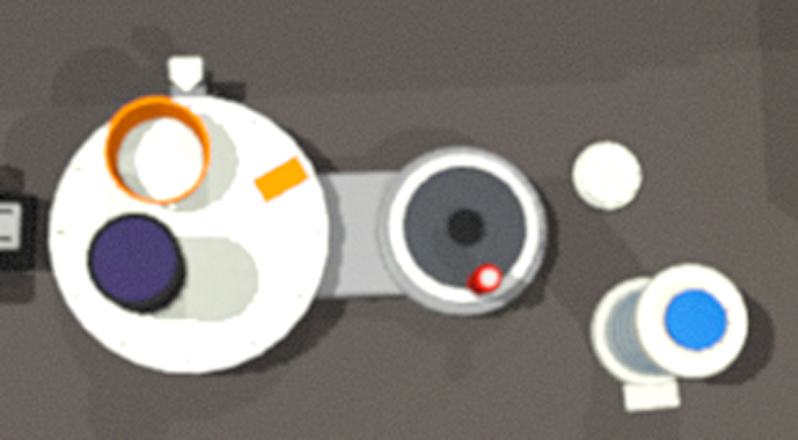

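The crop shows the hub at about (399.5,192.9), platter centre (298.4,195.3), pointer tip (298,142) and red ball (406.5,211) in full-image pixels. Next I refine the geometry by fitting.

Run:
```python
from h import *
a=cv2.imread("pics/t.png")[:,:,::-1].copy()
hsv=cv2.cvtColor(a,cv2.COLOR_RGB2HSV)
# platter rim radial edges
def rim(cu,cv,r0,r1,sgn):
    g=cv2.GaussianBlur(cv2.cvtColor(a,cv2.COLOR_RGB2GRAY),(3,3),0).astype(np.float32);pts=[]
    rr=np.arange(r0,r1,.1)
    for t in np.arange(0,2*np.pi,.05):
        p=cv2.remap(g,(cu+rr*np.cos(t)).astype(np.float32)[None],(cv+rr*np.sin(t)).astype(np.float32)[None],1)[0]
        k=np.argmax(sgn*np.gradient(p));pts.append((cu+rr[k]*np.cos(t),cv+rr[k]*np.sin(t)))
    return np.array(pts)
def fit(P):
    w=np.ones(len(P))
    for _ in range(15):
        A=np.c_[P[:,:2],np.ones(len(P))];s=np.linalg.lstsq(A*w[:,None],(P[:,:2]**2).sum(1)*w,rcond=None)[0]
        c=s[:2]/2;R0=np.sqrt(s[2]+c@c);e=np.hypot(*(P[:,:2]-c).T)-R0;w=1/(1+(e/.0008)**2)
    return c,R0,np.median(abs(e))
pl=fit(toworld("top",rim(298.4,195.3,45,56,-1),.062));print("platter",pl)
cw=fit(toworld("top",rim(399.5,192.9,16,26,1),.052));print("dark disc",cw)
cap=fit(toworld("top",rim(450.2,173.3,8,17,-1),.014));print("cap",cap)
mk=toworld("top",[[331.7,174.7]],.062)[0,:2];print("mark",mk,np.hypot(*(mk-pl[0])))
p=toworld("top",[[298,142]],.062)[0,:2];print("ptr tip",p,np.hypot(*(p-pl[0])))
y=pl[0]-cw[0];print("dist",np.hypot(*y));y/=np.hypot(*y);x=np.array([y[1],-y[0]])
for n,q in(("mark",mk),("ptr",p)):
    d=q-pl[0];print(n,"cw deg from +x",-np.degrees(np.arctan2(d@y,d@x)))
print("handle top z.11",toworld("top",[[405.5,211.2]],.105)[0], "scene",toworld("scene",[[262.5,222]],.105)[0])
print("disp",toworld("top",[[481.6,226.7]],.151)[0])
print("lens top",toworld("top",[[279,205.4]],.17)[0],"hood",toworld("top",[[287.3,164.5]],.104)[0])
# depth around handle
_,dp=imaging.capture("top");print(dp[208:215,402:410].round(3))
# projection check of crank centre in scene
print("scene pix crank",topix("scene",[*cw[0],.052]),"platter",topix("scene",[*pl[0],.062]),"mark",topix("scene",[*mk,.062]))
```

```text
platter (array([0.54703716, 0.06613539]), np.float64(0.1208121478756297), np.float64(0.000589336957184515))
dark disc (array([ 0.55544548, -0.17411296]), np.float64(0.05397577127742969), np.float64(0.0003611134423702131))
cap (array([ 0.6102936, -0.3113898]), np.float64(0.03093890307498359), np.float64(0.0004305925746067533))
mark [ 0.59448246 -0.01279298] 0.09209095880521145
ptr tip [0.67370966 0.06869023] 0.12669826688347358
dist 0.24039544392279585
mark cw deg from +x 60.993594351680265
ptr cw deg from +x 0.8490142629486607
handle top z.11 [ 0.50339703 -0.18039489  0.105     ] scene [ 0.50776763 -0.18348275  0.105     ]
disp [ 0.46517708 -0.33997554  0.151     ]
lens top [0.5059279 0.1032497 0.17     ] hood [0.60937175 0.09093952 0.104     ]
[[1.186 1.134 1.131 1.128 1.126 1.126 1.13  1.128]
 [1.137 1.131 1.128 1.126 1.124 1.125 1.124 1.127]
 [1.133 1.131 1.131 1.124 1.123 1.12  1.123 1.124]
 [1.136 1.126 1.129 1.125 1.128 1.122 1.128 1.127]
 [1.135 1.123 1.126 1.125 1.121 1.126 1.126 1.122]
 [1.133 1.131 1.127 0.    1.124 1.125 1.123 1.125]
 [1.14  1.137 1.126 1.128 1.124 1.122 1.125 1.124]]
scene pix crank [[276.60835799 245.32756785]] platter [[351.14493869 202.88845108]] mark [[337.02571722 226.35574021]]
```

```bash
Z='{"linear":[-0.042,-0.024,0],"turn":0,"claw":1}'
python3 -m creep '[{"linear":[-0.042,-0.024,0],"turn":0,"claw":1},{"linear":[-0.042,-0.024,0],"turn":0,"claw":1},{"linear":[-0.042,-0.024,0],"turn":0,"claw":1},{"linear":[-0.042,-0.024,0],"turn":0,"claw":1},{"linear":[-0.042,-0.024,0],"turn":0,"claw":1},{"linear":[-0.042,-0.024,0],"turn":0,"claw":1},{"linear":[-0.042,-0.024,0],"turn":0,"claw":1},{"linear":[-0.042,-0.024,0],"turn":0,"claw":1}]'
python3 -m creep '[{"linear":[-0.018,-0.045,0],"turn":0,"claw":1},{"linear":[-0.018,-0.045,0],"turn":0,"claw":1},{"linear":[-0.018,-0.045,0],"turn":0,"claw":1},{"linear":[-0.018,-0.045,0],"turn":0,"claw":1}]'
cat >> h.py <<'E'
C=np.array([.5555,-.1742])
def Mt():
    q=monitor.read_state()['tcp_rot'];return R.from_quat([q[1],q[2],q[3],q[0]]).as_matrix()
def need(x,y,z):
    s=monitor.read_state();print("t",s['time'],"pos",s['tool_pos'].round(4),"j",np.round(s['joints'],2),"F",np.round(s['contact_force'],1))
    print("tool shift",(Mt().T@(np.array([x,y,z])-s['tool_pos'])).round(4))
E
python3 -c "
from h import *
need(.504,-.182,.303);print(Mt().round(3))"
```

```text
time: 1.15
tool_pos: [0.4495, 0.347, 0.3037]
tcp_rot: [-0.0, 0.138, 0.99, -0.0]
contact_force: [0.8, 0.2, 0.0]
width: 0.0858
grasp_force: 0.0
time: 1.65
tool_pos: [0.4685, 0.1538, 0.3038]
tcp_rot: [-0.0, 0.138, 0.99, -0.0]
contact_force: [0.8, -0.4, -0.1]
width: 0.0855
grasp_force: 0.0
t 1.65 pos [0.4685 0.1538 0.3038] j [-0.39  0.37  0.03  1.87 -0.02  0.9   0.95] F [ 0.8 -0.4 -0.1]
tool shift [-0.1262 -0.3132  0.0008]
[[-0.962  0.274 -0.   ]
 [ 0.274  0.962 -0.   ]
 [ 0.    -0.    -1.   ]]
```

```bash
python3 -m creep '[{"linear":[-0.018,-0.0447,0],"turn":0,"claw":1},{"linear":[-0.018,-0.0447,0],"turn":0,"claw":1},{"linear":[-0.018,-0.0447,0],"turn":0,"claw":1},{"linear":[-0.018,-0.0447,0],"turn":0,"claw":1},{"linear":[-0.018,-0.0447,0],"turn":0,"claw":1},{"linear":[-0.018,-0.0447,0],"turn":0,"claw":1},{"linear":[-0.018,-0.0447,0.02],"turn":0,"claw":1},{"linear":[0,0,0.04],"turn":0,"claw":1},{"linear":[0,0,0.03],"turn":0,"claw":1},{"linear":[0,0,0],"turn":0,"claw":1}]' | tail -3
python3 - <<'E'
from h import *
need(.504,-.182,.138)
w,d=imaging.capture("wrist");cv2.imwrite("pics/w.png",w[:,:,::-1])
for b in blobs(w,(0,150,60),(5,255,255))+blobs(w,(174,130,60),(180,255,255)):
    print(b);print(toworld("wrist",[b[1]],.085))
print("expect",topix("wrist",[[.504,-.182,.109],[.504,-.182,.084],[.504,-.182,.054]]))
a,_=imaging.capture("top");cv2.imwrite("pics/t2.png",a[:,:,::-1])
print([b for b in blobs(a,(5,150,120),(25,255,255))])
E
```

```text
contact_force: [-1.4, 0.5, 0.1]
width: 0.0858
grasp_force: 0.0
t 2.9 pos [ 0.5025 -0.1795  0.2117] j [ 0.24  0.55  0.09  1.87 -0.07  0.73  1.67] F [-1.4  0.5  0.1]
tool shift [-0.0026 -0.002   0.0737]
(355, array([318. , 206.3]), array([300, 198,  34,  21], dtype=int32))
[[ 0.49442006 -0.18055923  0.085     ]]
(752, array([316. , 228.2]), array([297, 213,  38,  38], dtype=int32))
[[ 0.50926375 -0.18628888  0.085     ]]
expect [[319.59924776 233.98144096]
 [319.89818473 219.16595715]
 [320.1799065  205.22367624]]
[(25, array([591.2, 141.8]), array([587, 133,  15,  13], dtype=int32)), (376, array([284.1, 156.6]), array([268, 145,  38,  38], dtype=int32)), (144, array([331.7, 174.7]), array([323, 168,  18,  15], dtype=int32)), (25, array([454.4, 179.5]), array([450, 176,  11,   9], dtype=int32)), (17, array([443.4, 188.5]), array([441, 185,   5,   8], dtype=int32)), (15, array([442. , 199.7]), array([439, 197,   7,   8], dtype=int32)), (16, array([438. , 250.4]), array([435, 246,   8,  10], dtype=int32)), (15, array([459.9, 253.2]), array([458, 250,   5,   8], dtype=int32)), (15, array([461.7, 313.3]), array([460, 311,   5,   6], dtype=int32)), (22, array([446.9, 323.1]), array([441, 319,  13,  10], dtype=int32)), (25, array([444.7, 338.2]), array([440, 333,  12,   9], dtype=int32)), (21, array([474.4, 345. ]), array([471, 341,   7,   9], dtype=int32))]
```

View pics/w.png

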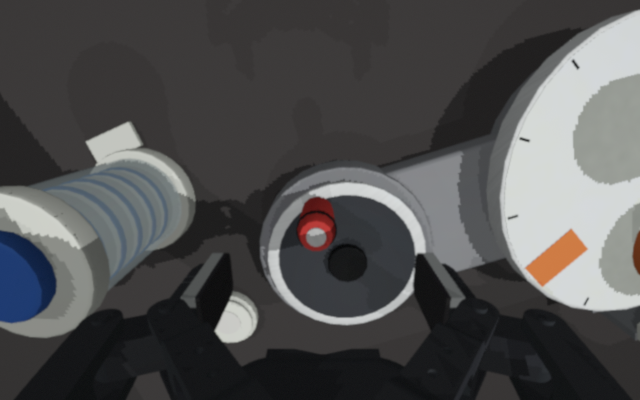

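View pics/t2.png

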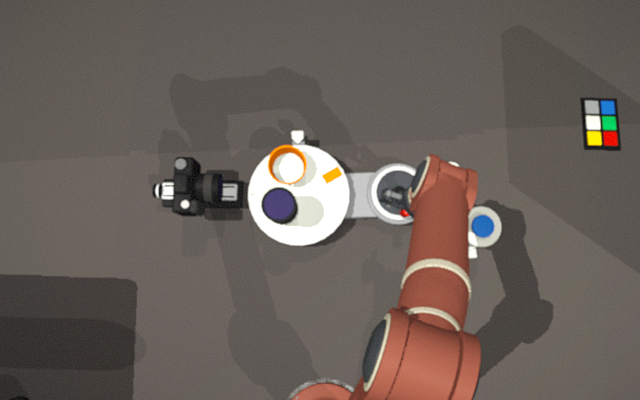

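The wrist view shows the red handle (ball at (316,236)) between the open fingers, about 1.5 mm off the prediction. The top view shows the platter fully unobstructed. I descend and grip now.

```bash
python3 -m creep '[{"linear":[-0.0015,-0.0015,0.03],"turn":0,"claw":1},{"linear":[-0.0015,-0.0015,0.03],"turn":0,"claw":1},{"linear":[0,0,0.0137],"turn":0,"claw":1},{"linear":[0,0,0],"turn":0,"claw":0.5},{"linear":[0,0,0],"turn":0,"claw":0},{"linear":[0,0,0],"turn":0,"claw":0},{"linear":[0,0,0],"turn":0,"claw":0},{"linear":[0,0,0],"turn":0,"claw":0}]' 20
python3 -c "
from h import *
need(.504,-.1835,.138)"
```

```text
time: 4.0
tool_pos: [0.5063, -0.184, 0.141]
tcp_rot: [0.001, 0.139, 0.99, -0.0]
contact_force: [-0.4, -0.1, 4.4]
width: 0.0238
grasp_force: 19.7
t 4.0 pos [ 0.5063 -0.184   0.141 ] j [ 0.26  0.67  0.08  1.92 -0.09  0.56  1.69] F [-0.4 -0.1  4.4]
tool shift [ 0.0023 -0.0002  0.003 ]
```

```bash
cat > ctl.py <<'E'
import sys, json, os
from h import *
from scipy.optimize import least_squares
P=np.array([.5470,.0661]); ey=np.array([-.0350,.9994]); ex=np.array([.9994,.0350])
F="log.json"
L=json.load(open(F)) if os.path.exists(F) else dict(obs=[],segs=[],pend=[],alpha=0.,rem=[0,0],p=None)
NOM=np.array([np.log(.03),np.log(.0105),np.log(.006),.3]); J=.028; R0=.052; PHI0=np.radians(190.9); DT=.0125
def acc(w,th,om,p):
    c,d,A=np.exp(p[:3]); tq=c*(om-w)+A*np.cos(th-p[3])-.003*w
    if w<=1e-9 and abs(tq)<d: return 0.
    return (tq-d)/J
def sim(th,w,om,p):
    w=max(0.,w+acc(w,th,om,p)*DT); return th+w*DT,w
def speed(segs,t):
    for a,b,v in segs[::-1]:
        if a<=t<b: return v
    return 0.
def run(p,th0,T,t0):
    n=int(round((T-t0)/DT)); th,w=th0,0.; out=[(th,w)]
    for i in range(n):
        th,w=sim(th,w,speed(L['segs'],t0+(i+.5)*DT),p); out.append((th,w))
    return np.array(out)
def mark():
    a,_=imaging.capture("top")
    for b in blobs(a,(5,120,100),(26,255,255),60):
        d=toworld("top",[b[1]],.062)[0,:2]-P
        if abs(np.hypot(*d)-.092)<.006 and 90<b[0]<220: return -np.arctan2(d@ey,d@ex),np.hypot(*d)
    return None,0
def cap():
    s=monitor.read_state(); t=s['time']; m,rr=mark()
    if L['pend']:
        v=L['pend'].pop(0); t0=t-.125*len(v)
        L['segs']+= [(t0+.125*i,t0+.125*(i+1),x) for i,x in enumerate(v)]
    ref=L['obs'][-1][1]+L.get('w',0)*(t-L['obs'][-1][0]) if L['obs'] else 1.06
    if m is not None:
        m+=2*np.pi*round((ref-m)/2/np.pi); L['obs'].append((t,m))
    print("t %.2f th %s F %s pos %s wid %.4f"%(t,None if m is None else round(m,4),np.round(s['contact_force'],1),s['tool_pos'].round(4),s['width']))
def fit():
    o=np.array(L['obs']);t0=o[0,0]
    def res(q):
        tr=run(q[:4],q[4],o[-1,0],t0); k=np.round((o[:,0]-t0)/DT).astype(int)
        return np.r_[(tr[k,0]-o[:,1])/.006,(q[:4]-NOM)/[.3,.3,.3,.25]]
    x0=np.r_[L['p'] or NOM,o[0,1]]
    s=least_squares(res,x0,diff_step=1e-3,max_nfev=12); L['p']=list(s.x[:4])
    tr=run(s.x[:4],s.x[4],o[-1,0],t0); L['w']=tr[-1,1]
    r_=res(s.x)[:len(o)]*.006
    print("fit c,d,A %s del %.2f | th %.3f w %.3f | resid %s"%(np.exp(s.x[:3]).round(4),s.x[3],*tr[-1],r_[-5:].round(3)))
    print("w history",tr[::20,1].round(3)[-16:])
    return tr[-1]
def plan(blocks,wt,amax,hold=None):
    """wt(th) target speed; prints rows"""
    th,w=fit() if len(L['obs'])>1 else (L['obs'][0][1],0.)
    p=np.array(L['p'] if L['p'] else NOM); c,d,A=np.exp(p[:3]); M=Mt(); pend=[]; al=L['alpha']; rem=np.array(L['rem'])
    for _ in range(4): th,w=sim(th,w,0.,p)
    for b,n in enumerate(blocks):
        v=[];rows=[]
        for i in range(n):
            a=np.clip((wt(th)-w)/.5,-amax,amax); wm=w+a*.06; thm=th+w*.06
            om=wm+(J*a+d+.003*wm-A*np.cos(thm-p[3]))/c; om=float(np.clip(om,0,2.0)); 
            if wt(th)<=0: om=0.
            om=round(om,2); v.append(om)
            f=lambda x:R0*np.array([np.cos(PHI0-x),np.sin(PHI0-x),0])
            D=(M.T@(f(al+om*.125)-f(al)))[:2]+rem; q=D.round(4); rem=D-q; al+=om*.125
            rows.append('{"linear":[%g,%g,0],"turn":0,"claw":0}'%tuple(q))
            for _ in range(10): th,w=sim(th,w,om,p)
        pend.append(v); print("speeds",v); print("["+",".join(rows)+"]"); print("pred th %.3f w %.3f"%(th,w))
        for _ in range(4): th,w=sim(th,w,0.,p)
    L['pend']=pend; L['alpha']=al; L['rem']=list(rem)
def save(): json.dump(L,open(F,"w"),default=float)
if __name__=="__main__":
    cap()
    if len(sys.argv)>1:
        nb=[int(x) for x in sys.argv[1].split(",")]; exec("wt=lambda th:"+sys.argv[2]); plan(nb,wt,float(sys.argv[3]))
    save()
E
python3 ctl.py 6,6 .79 .35
```

```text
t 4.00 th 1.0653 F [-0.4 -0.1  4.4] pos [ 0.5063 -0.184   0.141 ] wid 0.0238
speeds [0.56, 0.61, 0.66, 0.71, 0.76, 0.81]
[{"linear":[0.0015,0.0033,0],"turn":0,"claw":0},{"linear":[0.0014,0.0037,0],"turn":0,"claw":0},{"linear":[0.0012,0.0041,0],"turn":0,"claw":0},{"linear":[0.0009,0.0046,0],"turn":0,"claw":0},{"linear":[0.0005,0.0049,0],"turn":0,"claw":0},{"linear":[0,0.0052,0],"turn":0,"claw":0}]
pred th 1.167 w 0.265
speeds [0.84, 0.89, 0.95, 1.0, 1.06, 1.12]
[{"linear":[-0.0005,0.0055,0],"turn":0,"claw":0},{"linear":[-0.0012,0.0056,0],"turn":0,"claw":0},{"linear":[-0.0019,0.0059,0],"turn":0,"claw":0},{"linear":[-0.0028,0.0058,0],"turn":0,"claw":0},{"linear":[-0.0037,0.0058,0],"turn":0,"claw":0},{"linear":[-0.0048,0.0056,0],"turn":0,"claw":0}]
pred th 1.459 w 0.502
```

```bash
python3 -m creep '[{"linear":[0.0015,0.0033,0],"turn":0,"claw":0},{"linear":[0.0014,0.0037,0],"turn":0,"claw":0},{"linear":[0.0012,0.0041,0],"turn":0,"claw":0},{"linear":[0.0009,0.0046,0],"turn":0,"claw":0},{"linear":[0.0005,0.0049,0],"turn":0,"claw":0},{"linear":[0,0.0052,0],"turn":0,"claw":0}]' >/dev/null; python3 ctl.py
python3 -m creep '[{"linear":[-0.0005,0.0055,0],"turn":0,"claw":0},{"linear":[-0.0012,0.0056,0],"turn":0,"claw":0},{"linear":[-0.0019,0.0059,0],"turn":0,"claw":0},{"linear":[-0.0028,0.0058,0],"turn":0,"claw":0},{"linear":[-0.0037,0.0058,0],"turn":0,"claw":0},{"linear":[-0.0048,0.0056,0],"turn":0,"claw":0}]' >/dev/null; python3 ctl.py 6,6 .79 .35
```

```text
t 4.80 th 1.153 F [-1.2  0.2  6. ] pos [ 0.5082 -0.1575  0.1408] wid 0.0238
t 5.60 th 1.4184 F [ 0.1 -1.   5. ] pos [ 0.5323 -0.1288  0.1409] wid 0.0234
fit c,d,A [0.0281 0.011  0.0059] del 0.29 | th 1.418 w 0.462 | resid [-0.001  0.001 -0.   ]
w history [0.    0.062 0.14  0.221 0.26  0.344 0.428]
speeds [1.15, 1.21, 1.27, 1.33, 1.4, 1.4]
[{"linear":[-0.0056,0.0049,0],"turn":0,"claw":0},{"linear":[-0.0066,0.0042,0],"turn":0,"claw":0},{"linear":[-0.0075,0.0034,0],"turn":0,"claw":0},{"linear":[-0.0084,0.0022,0],"turn":0,"claw":0},{"linear":[-0.009,0.0007,0],"turn":0,"claw":0},{"linear":[-0.0091,-0.0008,0],"turn":0,"claw":0}]
pred th 1.857 w 0.678
speeds [1.45, 1.42, 1.41, 1.4, 1.4, 1.41]
[{"linear":[-0.0091,-0.0025,0],"turn":0,"claw":0},{"linear":[-0.0083,-0.004,0],"turn":0,"claw":0},{"linear":[-0.0074,-0.0054,0],"turn":0,"claw":0},{"linear":[-0.0063,-0.0065,0],"turn":0,"claw":0},{"linear":[-0.0051,-0.0075,0],"turn":0,"claw":0},{"linear":[-0.0037,-0.0084,0],"turn":0,"claw":0}]
pred th 2.423 w 0.760
```

```bash
python3 -m creep '[{"linear":[-0.0056,0.0049,0],"turn":0,"claw":0},{"linear":[-0.0066,0.0042,0],"turn":0,"claw":0},{"linear":[-0.0075,0.0034,0],"turn":0,"claw":0},{"linear":[-0.0084,0.0022,0],"turn":0,"claw":0},{"linear":[-0.009,0.0007,0],"turn":0,"claw":0},{"linear":[-0.0091,-0.0008,0],"turn":0,"claw":0}]' >/dev/null; python3 ctl.py
python3 -m creep '[{"linear":[-0.0091,-0.0025,0],"turn":0,"claw":0},{"linear":[-0.0083,-0.004,0],"turn":0,"claw":0},{"linear":[-0.0074,-0.0054,0],"turn":0,"claw":0},{"linear":[-0.0063,-0.0065,0],"turn":0,"claw":0},{"linear":[-0.0051,-0.0075,0],"turn":0,"claw":0},{"linear":[-0.0037,-0.0084,0],"turn":0,"claw":0}]' >/dev/null; python3 ctl.py 6,6 .79 .35
```

```text
t 6.40 th 1.8476 F [-0.5 -0.7  6.8] pos [ 0.5805 -0.1275  0.1409] wid 0.0237
t 7.20 th 2.3935 F [-0.3  0.8  5. ] pos [ 0.61   -0.1711  0.141 ] wid 0.0240
fit c,d,A [0.0264 0.0106 0.007 ] del 0.26 | th 2.394 w 0.730 | resid [-0.     0.001 -0.001 -0.     0.001]
w history [0.    0.062 0.14  0.22  0.261 0.342 0.423 0.452 0.535 0.618 0.624 0.683
 0.715]
speeds [1.58, 1.56, 1.55, 1.55, 1.55, 1.55]
[{"linear":[-0.0024,-0.01,0],"turn":0,"claw":0},{"linear":[-0.0004,-0.0101,0],"turn":0,"claw":0},{"linear":[0.0016,-0.0099,0],"turn":0,"claw":0},{"linear":[0.0034,-0.0095,0],"turn":0,"claw":0},{"linear":[0.0052,-0.0086,0],"turn":0,"claw":0},{"linear":[0.0068,-0.0074,0],"turn":0,"claw":0}]
pred th 2.977 w 0.768
speeds [1.64, 1.62, 1.6, 1.59, 1.58, 1.57]
[{"linear":[0.0085,-0.0063,0],"turn":0,"claw":0},{"linear":[0.0096,-0.0044,0],"turn":0,"claw":0},{"linear":[0.0101,-0.0024,0],"turn":0,"claw":0},{"linear":[0.0103,-0.0003,0],"turn":0,"claw":0},{"linear":[0.0101,0.0017,0],"turn":0,"claw":0},{"linear":[0.0095,0.0036,0],"turn":0,"claw":0}]
pred th 3.574 w 0.774
```

```bash
cp log.json log_bak.json
python3 - <<'E'
import json
s=open('ctl.py').read()
s=s.replace('print("w history",tr[::20,1].round(3)[-16:])','print("w last call min/max",tr[-130:,1].min().round(3),tr[-130:,1].max().round(3),tr[-130::10,1].round(2))')
s=s.replace('    cap()\n','    if sys.argv[-1]!="re": cap()\n')
open('ctl.py','w').write(s)
L=json.load(open('log.json'))
# undo plan
for v in L['pend']: L['alpha']-=sum(v)*.125
L['pend']=[];json.dump(L,open('log.json','w'))
E
python3 ctl.py 12 .825 .6 re
```

```text
fit c,d,A [0.0264 0.0106 0.007 ] del 0.26 | th 2.394 w 0.730 | resid [-0.     0.001 -0.001 -0.     0.001]
w last call min/max 0.418 0.73 [0.45 0.44 0.48 0.52 0.56 0.61 0.64 0.61 0.65 0.68 0.7  0.71 0.72]
speeds [1.66, 1.63, 1.62, 1.61, 1.6, 1.6, 1.6, 1.6, 1.6, 1.6, 1.6, 1.59]
[{"linear":[-0.0024,-0.0104,0],"turn":0,"claw":0},{"linear":[-0.0003,-0.0106,0],"turn":0,"claw":0},{"linear":[0.0019,-0.0104,0],"turn":0,"claw":0},{"linear":[0.0039,-0.0097,0],"turn":0,"claw":0},{"linear":[0.0057,-0.0086,0],"turn":0,"claw":0},{"linear":[0.0073,-0.0074,0],"turn":0,"claw":0},{"linear":[0.0086,-0.0058,0],"turn":0,"claw":0},{"linear":[0.0096,-0.0039,0],"turn":0,"claw":0},{"linear":[0.0102,-0.002,0],"turn":0,"claw":0},{"linear":[0.0104,0.0001,0],"turn":0,"claw":0},{"linear":[0.0102,0.0022,0],"turn":0,"claw":0},{"linear":[0.0094,0.0041,0],"turn":0,"claw":0}]
pred th 3.601 w 0.820
```

```bash
python3 -m creep '[{"linear":[-0.0024,-0.0104,0],"turn":0,"claw":0},{"linear":[-0.0003,-0.0106,0],"turn":0,"claw":0},{"linear":[0.0019,-0.0104,0],"turn":0,"claw":0},{"linear":[0.0039,-0.0097,0],"turn":0,"claw":0},{"linear":[0.0057,-0.0086,0],"turn":0,"claw":0},{"linear":[0.0073,-0.0074,0],"turn":0,"claw":0},{"linear":[0.0086,-0.0058,0],"turn":0,"claw":0},{"linear":[0.0096,-0.0039,0],"turn":0,"claw":0},{"linear":[0.0102,-0.002,0],"turn":0,"claw":0},{"linear":[0.0104,0.0001,0],"turn":0,"claw":0},{"linear":[0.0102,0.0022,0],"turn":0,"claw":0},{"linear":[0.0094,0.0041,0],"turn":0,"claw":0}]' >/dev/null; python3 ctl.py 12 .825 .6
```

```text
t 8.75 th 3.6533 F [ 0.7 -0.2  5.6] pos [ 0.5202 -0.2114  0.1409] wid 0.0240
fit c,d,A [0.0275 0.0102 0.0063] del 0.11 | th 3.652 w 0.872 | resid [ 0.001 -0.003 -0.002  0.004 -0.001]
w last call min/max 0.678 0.872 [0.74 0.68 0.72 0.76 0.78 0.8  0.82 0.83 0.84 0.85 0.86 0.86 0.87]
speeds [1.51, 1.5, 1.48, 1.46, 1.44, 1.41, 1.39, 1.37, 1.35, 1.32, 1.3, 1.28]
[{"linear":[0.0081,0.0056,0],"turn":0,"claw":0},{"linear":[0.0068,0.0069,0],"turn":0,"claw":0},{"linear":[0.0054,0.008,0],"turn":0,"claw":0},{"linear":[0.0037,0.0087,0],"turn":0,"claw":0},{"linear":[0.0021,0.0091,0],"turn":0,"claw":0},{"linear":[0.0005,0.0092,0],"turn":0,"claw":0},{"linear":[-0.0012,0.0089,0],"turn":0,"claw":0},{"linear":[-0.0026,0.0085,0],"turn":0,"claw":0},{"linear":[-0.004,0.0078,0],"turn":0,"claw":0},{"linear":[-0.0051,0.0069,0],"turn":0,"claw":0},{"linear":[-0.006,0.0059,0],"turn":0,"claw":0},{"linear":[-0.0068,0.0048,0],"turn":0,"claw":0}]
pred th 4.920 w 0.824
```

```bash
cat > undo.py <<'E'
import json
L=json.load(open('log.json'))
for v in L['pend']: L['alpha']-=sum(v)*.125
L['pend']=[];json.dump(L,open('log.json','w'))
E
python3 undo.py; python3 ctl.py 12 .80 .6 re
```

```text
fit c,d,A [0.0275 0.0102 0.0063] del 0.11 | th 3.652 w 0.872 | resid [ 0.001 -0.003 -0.002  0.004 -0.001]
w last call min/max 0.678 0.872 [0.74 0.68 0.72 0.76 0.78 0.8  0.82 0.83 0.84 0.85 0.86 0.86 0.87]
speeds [1.46, 1.45, 1.43, 1.42, 1.4, 1.38, 1.36, 1.34, 1.32, 1.3, 1.28, 1.25]
[{"linear":[0.0078,0.0053,0],"turn":0,"claw":0},{"linear":[0.0066,0.0067,0],"turn":0,"claw":0},{"linear":[0.0053,0.0076,0],"turn":0,"claw":0},{"linear":[0.0039,0.0084,0],"turn":0,"claw":0},{"linear":[0.0022,0.0088,0],"turn":0,"claw":0},{"linear":[0.0007,0.0089,0],"turn":0,"claw":0},{"linear":[-0.0008,0.0088,0],"turn":0,"claw":0},{"linear":[-0.0022,0.0084,0],"turn":0,"claw":0},{"linear":[-0.0036,0.0078,0],"turn":0,"claw":0},{"linear":[-0.0047,0.007,0],"turn":0,"claw":0},{"linear":[-0.0057,0.0061,0],"turn":0,"claw":0},{"linear":[-0.0064,0.005,0],"turn":0,"claw":0}]
pred th 4.892 w 0.799
```

```bash
python3 -m creep '[{"linear":[0.0078,0.0053,0],"turn":0,"claw":0},{"linear":[0.0066,0.0067,0],"turn":0,"claw":0},{"linear":[0.0053,0.0076,0],"turn":0,"claw":0},{"linear":[0.0039,0.0084,0],"turn":0,"claw":0},{"linear":[0.0022,0.0088,0],"turn":0,"claw":0},{"linear":[0.0007,0.0089,0],"turn":0,"claw":0},{"linear":[-0.0008,0.0088,0],"turn":0,"claw":0},{"linear":[-0.0022,0.0084,0],"turn":0,"claw":0},{"linear":[-0.0036,0.0078,0],"turn":0,"claw":0},{"linear":[-0.0047,0.007,0],"turn":0,"claw":0},{"linear":[-0.0057,0.0061,0],"turn":0,"claw":0},{"linear":[-0.0064,0.005,0],"turn":0,"claw":0}]' >/dev/null; python3 ctl.py 12 .80 .6
```

```text
t 10.30 th 4.8839 F [0.2 0.3 6.7] pos [ 0.5419 -0.1247  0.1408] wid 0.0238
fit c,d,A [0.0275 0.0103 0.0062] del 0.14 | th 4.884 w 0.791 | resid [-0.004 -0.003  0.005 -0.001  0.   ]
w last call min/max 0.791 0.87 [0.87 0.8  0.8  0.8  0.8  0.8  0.79 0.79 0.79 0.79 0.79 0.79 0.79]
speeds [1.31, 1.27, 1.23, 1.2, 1.18, 1.15, 1.13, 1.11, 1.09, 1.08, 1.06, 1.05]
[{"linear":[-0.0074,0.004,0],"turn":0,"claw":0},{"linear":[-0.0078,0.0028,0],"turn":0,"claw":0},{"linear":[-0.0079,0.0014,0],"turn":0,"claw":0},{"linear":[-0.0078,0.0002,0],"turn":0,"claw":0},{"linear":[-0.0076,-0.0009,0],"turn":0,"claw":0},{"linear":[-0.0072,-0.0019,0],"turn":0,"claw":0},{"linear":[-0.0067,-0.0029,0],"turn":0,"claw":0},{"linear":[-0.0062,-0.0038,0],"turn":0,"claw":0},{"linear":[-0.0055,-0.0045,0],"turn":0,"claw":0},{"linear":[-0.0047,-0.0051,0],"turn":0,"claw":0},{"linear":[-0.004,-0.0056,0],"turn":0,"claw":0},{"linear":[-0.0032,-0.006,0],"turn":0,"claw":0}]
pred th 6.093 w 0.797
```

```bash
python3 -m creep '[{"linear":[-0.0074,0.004,0],"turn":0,"claw":0},{"linear":[-0.0078,0.0028,0],"turn":0,"claw":0},{"linear":[-0.0079,0.0014,0],"turn":0,"claw":0},{"linear":[-0.0078,0.0002,0],"turn":0,"claw":0},{"linear":[-0.0076,-0.0009,0],"turn":0,"claw":0},{"linear":[-0.0072,-0.0019,0],"turn":0,"claw":0},{"linear":[-0.0067,-0.0029,0],"turn":0,"claw":0},{"linear":[-0.0062,-0.0038,0],"turn":0,"claw":0},{"linear":[-0.0055,-0.0045,0],"turn":0,"claw":0},{"linear":[-0.0047,-0.0051,0],"turn":0,"claw":0},{"linear":[-0.004,-0.0056,0],"turn":0,"claw":0},{"linear":[-0.0032,-0.006,0],"turn":0,"claw":0}]' >/dev/null; python3 ctl.py 12 .80 .6
```

```text
t 11.85 th 6.1239 F [ 2.2 -0.5  4.8] pos [ 0.6095 -0.167   0.141 ] wid 0.0237
fit c,d,A [0.0274 0.01   0.0064] del 0.09 | th 6.123 w 0.817 | resid [-0.001  0.005 -0.005  0.004 -0.001]
w last call min/max 0.744 0.817 [0.8  0.75 0.76 0.78 0.79 0.79 0.8  0.81 0.81 0.81 0.81 0.82 0.82]
speeds [1.05, 1.04, 1.04, 1.03, 1.03, 1.04, 1.04, 1.05, 1.07, 1.08, 1.09, 1.11]
[{"linear":[-0.0024,-0.0064,0],"turn":0,"claw":0},{"linear":[-0.0015,-0.0066,0],"turn":0,"claw":0},{"linear":[-0.0006,-0.0068,0],"turn":0,"claw":0},{"linear":[0.0002,-0.0066,0],"turn":0,"claw":0},{"linear":[0.0011,-0.0066,0],"turn":0,"claw":0},{"linear":[0.0019,-0.0065,0],"turn":0,"claw":0},{"linear":[0.0028,-0.0062,0],"turn":0,"claw":0},{"linear":[0.0036,-0.0058,0],"turn":0,"claw":0},{"linear":[0.0044,-0.0054,0],"turn":0,"claw":0},{"linear":[0.0051,-0.0047,0],"turn":0,"claw":0},{"linear":[0.0058,-0.0041,0],"turn":0,"claw":0},{"linear":[0.0064,-0.0033,0],"turn":0,"claw":0}]
pred th 7.348 w 0.798
```

```bash
python3 -m creep '[{"linear":[-0.0024,-0.0064,0],"turn":0,"claw":0},{"linear":[-0.0015,-0.0066,0],"turn":0,"claw":0},{"linear":[-0.0006,-0.0068,0],"turn":0,"claw":0},{"linear":[0.0002,-0.0066,0],"turn":0,"claw":0},{"linear":[0.0011,-0.0066,0],"turn":0,"claw":0},{"linear":[0.0019,-0.0065,0],"turn":0,"claw":0},{"linear":[0.0028,-0.0062,0],"turn":0,"claw":0},{"linear":[0.0036,-0.0058,0],"turn":0,"claw":0},{"linear":[0.0044,-0.0054,0],"turn":0,"claw":0},{"linear":[0.0051,-0.0047,0],"turn":0,"claw":0},{"linear":[0.0058,-0.0041,0],"turn":0,"claw":0},{"linear":[0.0064,-0.0033,0],"turn":0,"claw":0}]' >/dev/null; python3 ctl.py 12 .80 .6
```

```text
t 13.40 th 7.3988 F [ 0.4 -0.7  6.1] pos [ 0.5641 -0.2267  0.141 ] wid 0.0239
fit c,d,A [0.0222 0.0071 0.0057] del 0.18 | th 7.396 w 0.834 | resid [ 0.007 -0.006  0.001  0.003 -0.002]
w last call min/max 0.79 0.834 [0.83 0.79 0.8  0.81 0.81 0.82 0.82 0.82 0.83 0.83 0.83 0.83 0.83]
speeds [1.11, 1.13, 1.15, 1.17, 1.19, 1.22, 1.24, 1.27, 1.29, 1.32, 1.34, 1.36]
[{"linear":[0.0068,-0.0024,0],"turn":0,"claw":0},{"linear":[0.0072,-0.0015,0],"turn":0,"claw":0},{"linear":[0.0074,-0.0004,0],"turn":0,"claw":0},{"linear":[0.0076,0.0006,0],"turn":0,"claw":0},{"linear":[0.0075,0.0018,0],"turn":0,"claw":0},{"linear":[0.0074,0.003,0],"turn":0,"claw":0},{"linear":[0.0069,0.0042,0],"turn":0,"claw":0},{"linear":[0.0063,0.0053,0],"turn":0,"claw":0},{"linear":[0.0055,0.0063,0],"turn":0,"claw":0},{"linear":[0.0045,0.0073,0],"turn":0,"claw":0},{"linear":[0.0032,0.0081,0],"turn":0,"claw":0},{"linear":[0.0019,0.0086,0],"turn":0,"claw":0}]
pred th 8.634 w 0.800
```

```bash
cat > chk.py <<'E'
import ctl
from ctl import *
a=L['alpha']-sum(sum(v) for v in L['pend'])*.125
s=monitor.read_state();d=s['tool_pos'][:2]-C
m=(PHI0-np.arctan2(d[1],d[0]));m+=2*np.pi*round((a-m)/2/np.pi);print("cmd alpha",a,"meas",m,"(post-capture, settled?)",s['time'],s['qvel'].round(3))
o=np.array(L['obs']);t0=o[0,0];k=np.round((o[:,0]-t0)/DT).astype(int)
segs=L['segs'];N=k[-1]+1
raw=np.array([speed(segs,t0+(i+.5)*DT) for i in range(N)])
for tau in(0,.03,.06,.1,.15):
  f=raw.copy()
  if tau:
    x=0
    for i in range(N): x+=(raw[i]-x)*(1-np.exp(-DT/tau)); f[i]=x
  def tr(q):
    th,w=q[4],0.;out=[(th,w)]
    for i in range(N): th,w=sim(th,w,f[i],q[:4]);out.append((th,w))
    return np.array(out)
  res=lambda q:np.r_[(tr(q)[k,0]-o[:,1])/.006,(q[:4]-NOM)/[.3,.3,.3,.25]]
  S=least_squares(res,np.r_[NOM,o[0,1]],diff_step=1e-3,max_nfev=15);T=tr(S.x)
  print(tau,"cost",S.cost.round(2),np.exp(S.x[:3]).round(4),S.x[3].round(2),"w",T[-1,1].round(3),(res(S.x)[:len(o)]*6).round(1),"min since 7.7s",T[296:,1].min().round(3),T[296:,1].max().round(3))
E
python3 chk.py
```

```text
cmd alpha 11.056250000000002 meas 11.050009802164587 (post-capture, settled?) 13.45 [-0.004  0.005  0.005 -0.01   0.004  0.021 -0.01 ]
0 cost 2.95 [0.0222 0.0071 0.0058] 0.18 w 0.823 [-1.2  0.  -1.4  0.2  6.9 -6.4  1.3  3.  -2.3] min since 7.7s 0.752 0.86
0.03 cost 2.8 [0.0233 0.0076 0.0061] 0.19 w 0.83 [ 2.2 -1.4 -3.7 -1.1  8.1 -5.5  0.7  2.4 -1.8] min since 7.7s 0.756 0.86
0.06 cost 3.56 [0.0245 0.0082 0.0065] 0.2 w 0.832 [ 6.1 -3.  -6.4 -2.6  9.6 -4.4  0.2  1.6 -1. ] min since 7.7s 0.759 0.859
0.1 cost 6.04 [0.0262 0.009  0.007 ] 0.22 w 0.833 [ 11.1  -5.  -10.   -4.6  11.3  -2.8  -0.4   0.3   0.1] min since 7.7s 0.761 0.858
0.15 cost 11.07 [0.0284 0.01   0.0077] 0.25 w 0.835 [ 16.8  -6.9 -14.4  -6.9  13.3  -1.   -1.1  -1.4   1.5] min since 7.7s 0.762 0.857
```

```bash
python3 -m creep '[{"linear":[0.0068,-0.0024,0],"turn":0,"claw":0},{"linear":[0.0072,-0.0015,0],"turn":0,"claw":0},{"linear":[0.0074,-0.0004,0],"turn":0,"claw":0},{"linear":[0.0076,0.0006,0],"turn":0,"claw":0},{"linear":[0.0075,0.0018,0],"turn":0,"claw":0},{"linear":[0.0074,0.003,0],"turn":0,"claw":0},{"linear":[0.0069,0.0042,0],"turn":0,"claw":0},{"linear":[0.0063,0.0053,0],"turn":0,"claw":0},{"linear":[0.0055,0.0063,0],"turn":0,"claw":0},{"linear":[0.0045,0.0073,0],"turn":0,"claw":0},{"linear":[0.0032,0.0081,0],"turn":0,"claw":0},{"linear":[0.0019,0.0086,0],"turn":0,"claw":0}]' >/dev/null; python3 ctl.py 12 .80 .6
```

```text
t 14.95 th 8.6384 F [1.  0.2 5.3] pos [ 0.5057 -0.1669  0.1407] wid 0.0237
fit c,d,A [0.022  0.007  0.0057] del 0.19 | th 8.638 w 0.802 | resid [-0.006  0.001  0.002 -0.002 -0.   ]
w last call min/max 0.793 0.836 [0.84 0.79 0.8  0.8  0.8  0.8  0.8  0.8  0.8  0.8  0.8  0.8  0.8 ]
speeds [1.47, 1.47, 1.47, 1.47, 1.48, 1.48, 1.49, 1.49, 1.49, 1.49, 1.49, 1.49]
[{"linear":[0.0004,0.0095,0],"turn":0,"claw":0},{"linear":[-0.0014,0.0095,0],"turn":0,"claw":0},{"linear":[-0.0031,0.009,0],"turn":0,"claw":0},{"linear":[-0.0047,0.0083,0],"turn":0,"claw":0},{"linear":[-0.0062,0.0073,0],"turn":0,"claw":0},{"linear":[-0.0075,0.0061,0],"turn":0,"claw":0},{"linear":[-0.0084,0.0047,0],"turn":0,"claw":0},{"linear":[-0.0092,0.0029,0],"turn":0,"claw":0},{"linear":[-0.0096,0.0013,0],"turn":0,"claw":0},{"linear":[-0.0097,-0.0006,0],"turn":0,"claw":0},{"linear":[-0.0094,-0.0023,0],"turn":0,"claw":0},{"linear":[-0.0088,-0.0041,0],"turn":0,"claw":0}]
pred th 9.855 w 0.798
```

```bash
python3 -m creep '[{"linear":[0.0004,0.0095,0],"turn":0,"claw":0},{"linear":[-0.0014,0.0095,0],"turn":0,"claw":0},{"linear":[-0.0031,0.009,0],"turn":0,"claw":0},{"linear":[-0.0047,0.0083,0],"turn":0,"claw":0},{"linear":[-0.0062,0.0073,0],"turn":0,"claw":0},{"linear":[-0.0075,0.0061,0],"turn":0,"claw":0},{"linear":[-0.0084,0.0047,0],"turn":0,"claw":0},{"linear":[-0.0092,0.0029,0],"turn":0,"claw":0},{"linear":[-0.0096,0.0013,0],"turn":0,"claw":0},{"linear":[-0.0097,-0.0006,0],"turn":0,"claw":0},{"linear":[-0.0094,-0.0023,0],"turn":0,"claw":0},{"linear":[-0.0088,-0.0041,0],"turn":0,"claw":0}]' >/dev/null; python3 ctl.py 12 'min(.79,.1+.45*(12.57-th))' .5
```

```text
t 16.50 th 9.8367 F [-0.   0.9  6.1] pos [ 0.5951 -0.1381  0.1409] wid 0.0241
fit c,d,A [0.0228 0.0074 0.0059] del 0.16 | th 9.841 w 0.794 | resid [-0.001  0.004  0.    -0.006  0.004]
w last call min/max 0.741 0.796 [0.8  0.74 0.76 0.77 0.77 0.78 0.78 0.79 0.79 0.79 0.79 0.79 0.79]
speeds [1.54, 1.52, 1.49, 1.46, 1.44, 1.42, 1.39, 1.37, 1.34, 1.32, 1.29, 1.27]
[{"linear":[-0.0081,-0.0058,0],"turn":0,"claw":0},{"linear":[-0.0068,-0.0071,0],"turn":0,"claw":0},{"linear":[-0.0053,-0.0081,0],"turn":0,"claw":0},{"linear":[-0.0035,-0.0088,0],"turn":0,"claw":0},{"linear":[-0.002,-0.0091,0],"turn":0,"claw":0},{"linear":[-0.0002,-0.0092,0],"turn":0,"claw":0},{"linear":[0.0013,-0.009,0],"turn":0,"claw":0},{"linear":[0.0028,-0.0084,0],"turn":0,"claw":0},{"linear":[0.0041,-0.0077,0],"turn":0,"claw":0},{"linear":[0.0052,-0.0068,0],"turn":0,"claw":0},{"linear":[0.0061,-0.0057,0],"turn":0,"claw":0},{"linear":[0.0068,-0.0046,0],"turn":0,"claw":0}]
pred th 11.041 w 0.789
```

```bash
python3 -m creep '[{"linear":[-0.0081,-0.0058,0],"turn":0,"claw":0},{"linear":[-0.0068,-0.0071,0],"turn":0,"claw":0},{"linear":[-0.0053,-0.0081,0],"turn":0,"claw":0},{"linear":[-0.0035,-0.0088,0],"turn":0,"claw":0},{"linear":[-0.002,-0.0091,0],"turn":0,"claw":0},{"linear":[-0.0002,-0.0092,0],"turn":0,"claw":0},{"linear":[0.0013,-0.009,0],"turn":0,"claw":0},{"linear":[0.0028,-0.0084,0],"turn":0,"claw":0},{"linear":[0.0041,-0.0077,0],"turn":0,"claw":0},{"linear":[0.0052,-0.0068,0],"turn":0,"claw":0},{"linear":[0.0061,-0.0057,0],"turn":0,"claw":0},{"linear":[0.0068,-0.0046,0],"turn":0,"claw":0}]' >/dev/null; python3 ctl.py 8,8 'min(.79,.04+.5*(12.57-th))' .5
```

```text
t 18.05 th 11.0235 F [0.3 0.6 5.7] pos [ 0.5695 -0.2257  0.141 ] wid 0.0236
fit c,d,A [0.0232 0.0076 0.0061] del 0.15 | th 11.030 w 0.787 | resid [ 0.003  0.002 -0.007 -0.003  0.006]
w last call min/max 0.731 0.791 [0.79 0.73 0.75 0.76 0.76 0.77 0.77 0.78 0.78 0.78 0.78 0.78 0.79]
speeds [1.31, 1.15, 1.0, 0.88, 0.77, 0.68, 0.6, 0.53]
[{"linear":[0.0077,-0.0036,0],"turn":0,"claw":0},{"linear":[0.0072,-0.0021,0],"turn":0,"claw":0},{"linear":[0.0064,-0.0009,0],"turn":0,"claw":0},{"linear":[0.0058,-0.0002,0],"turn":0,"claw":0},{"linear":[0.005,0.0004,0],"turn":0,"claw":0},{"linear":[0.0043,0.0008,0],"turn":0,"claw":0},{"linear":[0.0038,0.0009,0],"turn":0,"claw":0},{"linear":[0.0033,0.0011,0],"turn":0,"claw":0}]
pred th 11.763 w 0.587
speeds [0.47, 0.42, 0.37, 0.33, 0.3, 0.26, 0.24, 0.22]
[{"linear":[0.0028,0.0011,0],"turn":0,"claw":0},{"linear":[0.0025,0.0012,0],"turn":0,"claw":0},{"linear":[0.0021,0.0011,0],"turn":0,"claw":0},{"linear":[0.0019,0.0011,0],"turn":0,"claw":0},{"linear":[0.0016,0.001,0],"turn":0,"claw":0},{"linear":[0.0014,0.001,0],"turn":0,"claw":0},{"linear":[0.0013,0.0009,0],"turn":0,"claw":0},{"linear":[0.0011,0.0009,0],"turn":0,"claw":0}]
pred th 12.220 w 0.315
```

```bash
python3 undo.py; python3 ctl.py 8,6 'min(.79,.03+.4*(12.57-th))' .6 re
```

```text
fit c,d,A [0.0232 0.0076 0.0061] del 0.15 | th 11.030 w 0.787 | resid [ 0.003  0.002 -0.007 -0.003  0.006]
w last call min/max 0.731 0.791 [0.79 0.73 0.75 0.76 0.76 0.77 0.77 0.78 0.78 0.78 0.78 0.78 0.79]
speeds [0.9, 0.82, 0.75, 0.69, 0.64, 0.58, 0.54, 0.5]
[{"linear":[0.0052,-0.0026,0],"turn":0,"claw":0},{"linear":[0.005,-0.0018,0],"turn":0,"claw":0},{"linear":[0.0047,-0.0013,0],"turn":0,"claw":0},{"linear":[0.0045,-0.0007,0],"turn":0,"claw":0},{"linear":[0.0041,-0.0003,0],"turn":0,"claw":0},{"linear":[0.0038,-0,0],"turn":0,"claw":0},{"linear":[0.0035,0.0002,0],"turn":0,"claw":0},{"linear":[0.0032,0.0004,0],"turn":0,"claw":0}]
pred th 11.684 w 0.498
speeds [0.47, 0.44, 0.4, 0.37, 0.35, 0.32]
[{"linear":[0.003,0.0006,0],"turn":0,"claw":0},{"linear":[0.0028,0.0007,0],"turn":0,"claw":0},{"linear":[0.0025,0.0008,0],"turn":0,"claw":0},{"linear":[0.0022,0.0008,0],"turn":0,"claw":0},{"linear":[0.0021,0.0009,0],"turn":0,"claw":0},{"linear":[0.0019,0.0009,0],"turn":0,"claw":0}]
pred th 12.006 w 0.334
```

```bash
python3 -m creep '[{"linear":[0.0052,-0.0026,0],"turn":0,"claw":0},{"linear":[0.005,-0.0018,0],"turn":0,"claw":0},{"linear":[0.0047,-0.0013,0],"turn":0,"claw":0},{"linear":[0.0045,-0.0007,0],"turn":0,"claw":0},{"linear":[0.0041,-0.0003,0],"turn":0,"claw":0},{"linear":[0.0038,0,0],"turn":0,"claw":0},{"linear":[0.0035,0.0002,0],"turn":0,"claw":0},{"linear":[0.0032,0.0004,0],"turn":0,"claw":0}]' >/dev/null; python3 ctl.py
python3 -m creep '[{"linear":[0.003,0.0006,0],"turn":0,"claw":0},{"linear":[0.0028,0.0007,0],"turn":0,"claw":0},{"linear":[0.0025,0.0008,0],"turn":0,"claw":0},{"linear":[0.0022,0.0008,0],"turn":0,"claw":0},{"linear":[0.0021,0.0009,0],"turn":0,"claw":0},{"linear":[0.0019,0.0009,0],"turn":0,"claw":0}]' >/dev/null; python3 ctl.py 6 'min(.79,.03+.4*(12.57-th))' .6
```

```text
t 19.10 th 11.6863 F [0.5 0.6 7.3] pos [ 0.5351 -0.2219  0.141 ] wid 0.0231
t 19.90 th 11.9964 F [0.2 0.1 7.3] pos [ 0.5224 -0.2134  0.1409] wid 0.0237
fit c,d,A [0.0233 0.0076 0.0061] del 0.15 | th 12.002 w 0.331 | resid [-0.008 -0.004  0.005 -0.005  0.005]
w last call min/max 0.331 0.693 [0.69 0.66 0.63 0.6  0.57 0.54 0.51 0.46 0.44 0.42 0.39 0.37 0.35]
speeds [0.32, 0.3, 0.28, 0.26, 0.24, 0.23]
[{"linear":[0.0018,0.0009,0],"turn":0,"claw":0},{"linear":[0.0017,0.001,0],"turn":0,"claw":0},{"linear":[0.0016,0.0009,0],"turn":0,"claw":0},{"linear":[0.0014,0.001,0],"turn":0,"claw":0},{"linear":[0.0013,0.0009,0],"turn":0,"claw":0},{"linear":[0.0012,0.0009,0],"turn":0,"claw":0}]
pred th 12.216 w 0.223
```

```bash
python3 -m creep '[{"linear":[0.0018,0.0009,0],"turn":0,"claw":0},{"linear":[0.0017,0.001,0],"turn":0,"claw":0},{"linear":[0.0016,0.0009,0],"turn":0,"claw":0},{"linear":[0.0014,0.001,0],"turn":0,"claw":0},{"linear":[0.0013,0.0009,0],"turn":0,"claw":0},{"linear":[0.0012,0.0009,0],"turn":0,"claw":0}]' >/dev/null; python3 ctl.py 6 'min(.79,.02+.45*(12.57-th))' .6
```

```text
t 20.70 th 12.1969 F [ 0.4 -0.7  6.2] pos [ 0.5153 -0.2056  0.1408] wid 0.0235
fit c,d,A [0.0235 0.0077 0.0061] del 0.16 | th 12.206 w 0.219 | resid [-0.005  0.003 -0.009 -0.001  0.009]
w last call min/max 0.219 0.496 [0.5  0.45 0.43 0.4  0.38 0.36 0.34 0.3  0.29 0.27 0.26 0.25 0.23]
speeds [0.27, 0.24, 0.22, 0.21, 0.19, 0.18]
[{"linear":[0.0013,0.0011,0],"turn":0,"claw":0},{"linear":[0.0012,0.001,0],"turn":0,"claw":0},{"linear":[0.0011,0.001,0],"turn":0,"claw":0},{"linear":[0.001,0.0009,0],"turn":0,"claw":0},{"linear":[0.0008,0.0009,0],"turn":0,"claw":0},{"linear":[0.0008,0.0008,0],"turn":0,"claw":0}]
pred th 12.352 w 0.154
```

```bash
python3 -m creep '[{"linear":[0.0013,0.0011,0],"turn":0,"claw":0},{"linear":[0.0012,0.001,0],"turn":0,"claw":0},{"linear":[0.0011,0.001,0],"turn":0,"claw":0},{"linear":[0.001,0.0009,0],"turn":0,"claw":0},{"linear":[0.0008,0.0009,0],"turn":0,"claw":0},{"linear":[0.0008,0.0008,0],"turn":0,"claw":0}]' >/dev/null; python3 ctl.py 4 'min(.79,.02+.45*(12.57-th))' .6
python3 - <<'E'
from ctl import *
p=np.array(L['p']);th,w=L['obs'][-1][1],L['w']
for i in range(300): th,w=sim(th,w,0.,p)
print("if stopped now, rests at",th)
E
```

```text
t 21.50 th 12.3325 F [-0.3  0.5  7.2] pos [ 0.5109 -0.1984  0.1408] wid 0.0238
fit c,d,A [0.0235 0.0078 0.0061] del 0.16 | th 12.342 w 0.150 | resid [ 0.003 -0.01  -0.005  0.003  0.009]
w last call min/max 0.15 0.326 [0.33 0.3  0.28 0.26 0.25 0.24 0.22 0.2  0.19 0.19 0.18 0.17 0.16]
speeds [0.2, 0.18, 0.17, 0.16]
[{"linear":[0.0009,0.001,0],"turn":0,"claw":0},{"linear":[0.0008,0.0009,0],"turn":0,"claw":0},{"linear":[0.0007,0.0008,0],"turn":0,"claw":0},{"linear":[0.0006,0.0009,0],"turn":0,"claw":0}]
pred th 12.413 w 0.116
if stopped now, rests at 12.40094233237241
```

```bash
python3 undo.py; python3 ctl.py 8 '.14' .6 re;  cat > rest.py <<'E'
from ctl import *
p=np.array(L['p']);th,w=L['obs'][-1][1],L['w']
for v in ([x for b in L['pend'] for x in b]):
    for i in range(10): th,w=sim(th,w,v,p)
print("after pend",th,w)
for i in range(400): th,w=sim(th,w,0.,p)
print("rests at",th)
E
python3 rest.py
```

```text
fit c,d,A [0.0235 0.0078 0.0061] del 0.16 | th 12.342 w 0.150 | resid [ 0.003 -0.01  -0.005  0.003  0.009]
w last call min/max 0.15 0.326 [0.33 0.3  0.28 0.26 0.25 0.24 0.22 0.2  0.19 0.19 0.18 0.17 0.16]
speeds [0.25, 0.25, 0.24, 0.24, 0.24, 0.24, 0.24, 0.24]
[{"linear":[0.0011,0.0012,0],"turn":0,"claw":0},{"linear":[0.001,0.0012,0],"turn":0,"claw":0},{"linear":[0.001,0.0012,0],"turn":0,"claw":0},{"linear":[0.0009,0.0013,0],"turn":0,"claw":0},{"linear":[0.0009,0.0013,0],"turn":0,"claw":0},{"linear":[0.0009,0.0013,0],"turn":0,"claw":0},{"linear":[0.0008,0.0013,0],"turn":0,"claw":0},{"linear":[0.0007,0.0014,0],"turn":0,"claw":0}]
pred th 12.489 w 0.140
after pend 12.478542437996209 0.1434054420007252
rests at 12.546635737150506
```

Good: these rows should leave it about 0.025 rad short, with room for a final adjustment.

```bash
python3 -m creep '[{"linear":[0.0011,0.0012,0],"turn":0,"claw":0},{"linear":[0.001,0.0012,0],"turn":0,"claw":0},{"linear":[0.001,0.0012,0],"turn":0,"claw":0},{"linear":[0.0009,0.0013,0],"turn":0,"claw":0},{"linear":[0.0009,0.0013,0],"turn":0,"claw":0},{"linear":[0.0009,0.0013,0],"turn":0,"claw":0},{"linear":[0.0008,0.0013,0],"turn":0,"claw":0},{"linear":[0.0007,0.0014,0],"turn":0,"claw":0}]' >/dev/null; python3 ctl.py 4 'min(.79,.02+.45*(12.57-th))' .3; python3 rest.py
```

```text
t 22.55 th 12.4697 F [ 0.1 -0.2  6.6] pos [ 0.5066 -0.1866  0.1407] wid 0.0241
fit c,d,A [0.0236 0.0078 0.006 ] del 0.17 | th 12.478 w 0.136 | resid [-0.01  -0.006 -0.001  0.003  0.009]
w last call min/max 0.135 0.187 [0.19 0.18 0.17 0.16 0.15 0.14 0.14 0.14 0.14 0.14 0.14 0.14 0.14]
speeds [0.06, 0.06, 0.07, 0.07]
[{"linear":[0.0002,0.0003,0],"turn":0,"claw":0},{"linear":[0.0002,0.0004,0],"turn":0,"claw":0},{"linear":[0.0002,0.0004,0],"turn":0,"claw":0},{"linear":[0.0002,0.0004,0],"turn":0,"claw":0}]
pred th 12.533 w 0.073
after pend 12.52143680577314 0.07843452806368964
rests at 12.547594618166505
```

```bash
python3 -m creep '[{"linear":[0.0002,0.0003,0],"turn":0,"claw":0},{"linear":[0.0002,0.0004,0],"turn":0,"claw":0},{"linear":[0.0002,0.0004,0],"turn":0,"claw":0},{"linear":[0.0002,0.0004,0],"turn":0,"claw":0}]' >/dev/null; python3 ctl.py 4 '.07' .3; python3 rest.py
```

```text
t 23.10 th 12.5192 F [ 0.3 -0.4  5.8] pos [ 0.5062 -0.1849  0.1408] wid 0.0238
fit c,d,A [0.0236 0.0078 0.006 ] del 0.17 | th 12.527 w 0.070 | resid [-0.006 -0.002  0.     0.004  0.007]
w last call min/max 0.07 0.145 [0.15 0.13 0.13 0.13 0.13 0.13 0.13 0.13 0.13 0.12 0.11 0.09 0.08]
speeds [0.17, 0.17, 0.17, 0.16]
[{"linear":[0.0005,0.001,0],"turn":0,"claw":0},{"linear":[0.0005,0.001,0],"turn":0,"claw":0},{"linear":[0.0004,0.001,0],"turn":0,"claw":0},{"linear":[0.0004,0.0009,0],"turn":0,"claw":0}]
pred th 12.563 w 0.068
after pend 12.554935408283477 0.07191590033104624
rests at 12.577486577253886
```

```bash
python3 -m creep '[{"linear":[0.0005,0.001,0],"turn":0,"claw":0},{"linear":[0.0005,0.001,0],"turn":0,"claw":0},{"linear":[0.0004,0.001,0],"turn":0,"claw":0},{"linear":[0.0003,0.0007,0],"turn":0,"claw":0}]' >/dev/null; python3 ctl.py
python3 -m creep '[{"linear":[0,0,0],"turn":0,"claw":0},{"linear":[0,0,0],"turn":0,"claw":0},{"linear":[0,0,0],"turn":0,"claw":0},{"linear":[0,0,0],"turn":0,"claw":0},{"linear":[0,0,0],"turn":0,"claw":0},{"linear":[0,0,0],"turn":0,"claw":0},{"linear":[0,0,0],"turn":0,"claw":0},{"linear":[0,0,0],"turn":0,"claw":0},{"linear":[0,0,0],"turn":0,"claw":0},{"linear":[0,0,0],"turn":0,"claw":0}]' >/dev/null; python3 ctl.py
python3 -c "
from h import *
a,_=imaging.capture('top');cv2.imwrite('pics/t3.png',cv2.resize(a[125:225,235:365],None,fx=5,fy=5,interpolation=cv2.INTER_CUBIC)[:,:,::-1])"
```

```text
t 23.65 th 12.5528 F [0.4 0.9 7.1] pos [ 0.5055 -0.1808  0.1407] wid 0.0235
t 24.95 th 12.5659 F [-0.1 -0.   6.4] pos [ 0.5056 -0.1809  0.1407] wid 0.0240
```

View pics/t3.png

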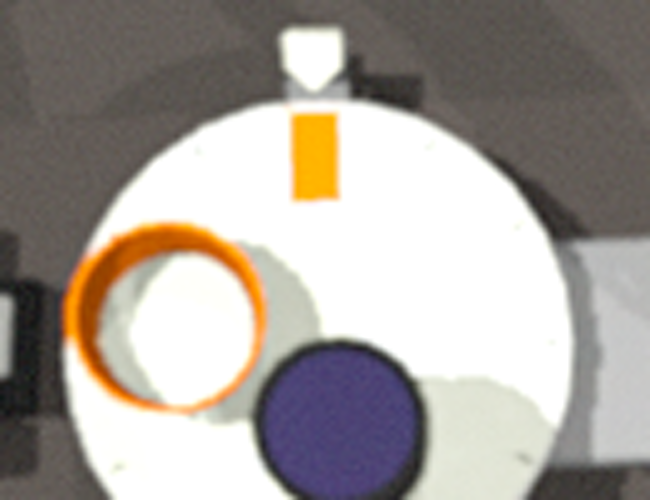

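The crop shows the orange mark centred at x≈315, directly in line with the pointer tip at (314,92), and measured at 12.566 rad, which is two whole turns. I release the crank and retreat upward.

```bash
python3 -m creep '[{"linear":[0,0,0],"turn":0,"claw":0.5},{"linear":[0,0,0],"turn":0,"claw":1},{"linear":[0,0,0],"turn":0,"claw":1},{"linear":[0,0,0],"turn":0,"claw":1},{"linear":[0,0,0],"turn":0,"claw":1},{"linear":[0,0,-0.01],"turn":0,"claw":1},{"linear":[0,0,-0.03],"turn":0,"claw":1},{"linear":[0,0,-0.04],"turn":0,"claw":1},{"linear":[0,0,-0.04],"turn":0,"claw":1},{"linear":[0,0,-0.04],"turn":0,"claw":1},{"linear":[0,0,0],"turn":0,"claw":1},{"linear":[0,0,0],"turn":0,"claw":1}]'; python3 ctl.py
python3 -m creep '[{"linear":[0,0,0],"turn":0,"claw":1},{"linear":[0,0,0],"turn":0,"claw":1},{"linear":[0,0,0],"turn":0,"claw":1},{"linear":[0,0,0],"turn":0,"claw":1}]' >/dev/null; python3 ctl.py
```

```text
time: 26.55
tool_pos: [0.5049, -0.1803, 0.3001]
tcp_rot: [-0.0, 0.138, 0.99, 0.0]
contact_force: [-0.0, 0.7, -0.2]
width: 0.0854
grasp_force: 0.0
t 26.55 th 12.5658 F [-0.   0.7 -0.2] pos [ 0.5049 -0.1803  0.3001] wid 0.0854
t 27.10 th 12.5632 F [ 0.4 -0.5 -0. ] pos [ 0.5055 -0.1805  0.3   ] wid 0.0848
```

```bash
python3 ctl.py; python3 -c "
from workcell import r
print(r.close_job())"
```

```text
t 27.15 th 12.5658 F [1.3 0.5 0.1] pos [ 0.5055 -0.1806  0.3001] wid 0.0852
the job is handed in; nothing more can be done
None
```

The job is handed in at 27 s: by a motion model fitted to the camera angles, the platter ran at 0.73–0.87 rad/s (7–9 s per turn is 0.70–0.90) for about 10 s without a break, then stopped with the orange mark within about 0.2° of the white pointer, and the crank is released with the gripper clear.

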